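Put the spindle puck away in the tabbed compartment of the record caddy

ROBOT

A 6-joint arm with a two-finger parallel gripper is mounted at the origin on the work surface. World frame = base frame: x ahead of the robot, y to its left, z up, the work surface at z = 0. Lengths are in m, angles in rad, forces in N, time in s.
With the tool pointing down it reaches from about 0.3 to 0.775 m from the base axis. Payload 14.6 kg.
Tool frame: the origin (TCP) lies midway between the tips of the shut fingers; the grasp point (between the pads) lies 19 mm behind it; z points along the fingers, y is the line along which they close (so a half turn about z gives the same grasp; the last joint's range is limited). The gripper opens to 94 mm and grips with 3 to 60 N. Pads are 16 mm wide; open, the fingers measure 119 mm over their backs; the gripper's body (75 mm by 177 mm) begins 78 mm behind the grasp point.
Start: joints at [1.25, 0.3, 1.521, -0, 1.321, -0.067], TCP at [0.138, 0.532, 0.205] pointing down, gripper open.
Joint ranges: [-3.03, 3.03], [-0.79, 2.21], [0.23, 2.52], [-1.04, 4.18], [0, 3.07], [-2.55, 2.55]. Speed limits (rad/s): [2.22, 2.22, 2.57, 3.14, 3.14, 3.14].

INTERFACE

Orientations are given as [roll, pitch, yaw] about the fixed x, y, z axes, in that order (R = Rz(yaw) Ry(pitch) Rx(roll)).
In Python, from station import telemetry, optics, ctrl gives the robot as it stands.
- The arm moves only by the tool carry_out, never from a script. Its argument "plan" is a list that holds one entry, the list of rows, each a list of 7 numbers: the shift along the tool's x, y, z in mm, then the turn, a rotation vector about the tool's x, y, z in rad, then the finger opening in mm, from 0 to 94. A call has 1 to 20 rows; each row shifts and turns the commanded pose from where the row before left it, along the tool's axes as they then stand; what a row does not reach is not made up. A row lasts 1/12 s, in which the tool goes at most 41.7 mm and 7.16 degrees, less where a joint would pass 70% of its speed; a pose out of reach is approached as far as the arm can. A call with a gripper value outside its range is refused whole. The fingers move at their own pace and stop on an object; "squeeze" is the grip in N (left out, the last holds). Time passes only in rows, so rows that do not move let the fingers close. It gives the time, the measured TCP pose, the force, the opening and the grip force at its end, in the units of the state.
- telemetry.get_obs(): the state, without advancing time (a new reading comes with each control period).
- optics.camera(name): name is "scene" or "top" or "wrist"; returns a dict with "pixels" (480x640x3 uint8, red, green, blue), "intrinsics" (3x3 intrinsics, pixels), "origin" and "rotation" of the camera in the world. Camera axes: x right, y down, z forward; pixel columns grow to the right and rows downward; lengths in m; the calibration is good to about 2 mm. A picture is of the moment at which its call begins. There is no depth.
- ctrl.hand_in(): hands the job in; it is judged then, once.
The state is a dict: "time_s": time; "qpos": joint angles; "joint_vel": joint speeds; "tau": joint torques, N m; "ee_pos": TCP position; "eef_rot": TCP orientation; "force": force on the tool from outside, world axes, zero at the start; "moment": the same for the moment, N m; "grip_width": finger opening in m; "grip_force": force on a finger pad.
Only numpy, scipy, OpenCV 4.12 (cv2) and the standard library are available. Lean on these libraries where they do the work, as an engineer would, in place of code of your own. Each camera call takes 0.05 s, during which the arm holds its last target. There are 200 camera calls.

TASK

Turn the lid of the sloping round caddy by its knob until the lid's opening stands squarely over the compartment that has the metal tab on its rim. Then put the small steel spindle puck into that compartment through the opening, leaving the opening over it and everything else on the table where it stands.

Things in the scene. Friction and masses are not known exactly. Their poses are not given: they have to be found in the camera images.
- knob (a point): Grip point of the lid's knob, on the lid's axis, 21 mm above the lid's upper face. The knob is a black upright bar 12 mm thick (along this frame's x), 44 mm long (along y); top 7 mm above this point, foot 19 mm below it on a hub 36 mm across and 2 mm high. The frame turns with the lid: z is the lid's axis, pointing out, 30 degrees from vertical; x points from the axis to the middle of the opening.
- caddy: Fixed plywood stand, base 170 x 150 mm, of the round grey drum (164 mm diameter). Origin under the drum's middle at table height. The drum and its lid slope 30 degrees from level, facing up and towards the stand's -x side (roughly to the robot); x points to the high side.
- opening (a point): Middle of the opening in the lid (a white plastic disc about 158 mm across, 4 mm thick), level with the lid's upper face, 46 mm from the axis. The opening is a sector 80 degrees wide between straight edges, from the hub to the rim (radius 18 to 79 mm); a 59 mm circle about this point lies clear in it. Axes as knob.
- tab (a point): Top of the plain steel tab, 20 mm wide and standing out 16 mm, on the outside of the drum's rim at the middle of the chosen compartment; 90 mm from the axis; its top is 10 mm above the lid's upper face. It belongs to the drum, which is too stiff to turn; where it points differs from start to start, within 1.1 rad of the rim's highest point.
- pocket (a point): Middle of the floor of the tabbed, empty compartment, 46 mm from the axis. Frame of the drum: x from the axis to the tab, z along the axis, out of the lid. The compartment is a quarter of the drum (45 degrees either side of x), walls 3 mm, inner radius 79 mm; the lid's upper face is 48 mm above this floor along z, its underside 44 mm. The other three hold spares.
- cap (a joint): Angle of the lid on the drum, rad: 0 when the middle of the opening is in line with the tab, growing anticlockwise seen from above (right-handed about the knob's z). Starts between 1.0 and 2.3, stops at -0.6 and 2.8; stiff enough (0.06 N m) to stay where it is left.
- puck_center (a point): Centre (half-way up) of the spindle puck: a plain bright steel disc, 38 mm diameter, 24 mm high, about 0.12 kg, standing flat on the table; z is its axis.
- funnel: Bystander, loose, to be left alone: green plastic funnel standing mouth down, 90 mm across, 100 mm high; origin at the centre of its underside.
- lifter: Bystander, loose, to be left alone: white nylon record lifter, a 64 mm disc with an upright 8 x 40 mm fin, 27 mm high overall; origin at the centre of its underside.
- guard: Bystander, loose, to be left alone: translucent plastic stylus guard, a small cover 40 x 24 x 20 mm; origin at the centre of its underside.
- weight: Bystander, loose, to be left alone: dark steel record weight, 72 mm across, 58 mm high, much bigger than the puck; origin at the centre of its underside.
- brush: Bystander, loose, to be left alone: wooden record brush lying on its pad, 150 x 36 x 28 mm, long axis along its x; origin at the centre of its underside.
- bottle: Bystander, loose, to be left alone: white plastic bottle, 60 mm across, 170 mm high; origin at the centre of its underside.
- adapter: Bystander, loose, to be left alone: flat white plastic ring, 38 mm across, 6 mm thick; origin at the centre of its underside.
Things that resemble listed ones, but are neither listed nor needed, are in the scene too. Of the things like the caddy, leave any that is yellow; of the rest the smaller one is meant. Several things look just like the part that bears puck_center: the one meant starts farthest to the robot's right.

How it is judged:
By the outcome, as a careful person would: the job done as asked, in the order asked, and still so for the second after the job is handed in, with the robot touching nothing.
It also fails if it takes over 62 s, if anything falls off the work surface, if the arm or the gripper's body presses on something with over 40 N, if the wrist force passes 120 N, or if a joint passes its speed limit or range.

## Working session

There is one attempt and no reset: what is moved stays moved. The work goes in short steps, Python scripts to look and compute and a tool call to move; the robot and the scene stay as the last step left them, time stands still between calls to the robot, and variables do not carry over. Pictures are saved under pics/ and viewed, at most 10 in all, crops included, and the job is handed in when it is done.

Besides the shell and the picture viewer there is one more tool, called as name(argument=value, ...), one argument or row to a line, values as JSON. carry_out: Moves the arm, as the interface text tells. Its arguments: {"type":"object","properties":{"plan":{"type":"array","items":{"type":"array","items":{"type":"array","items":{"type":"number"}}}},"squeeze":{"type":"number"}},"required":["plan"]}

```bash
mkdir -p pics; cat > h.py <<'E'
import numpy as np, cv2
from scipy.spatial.transform import Rotation as R
from station import telemetry, optics, ctrl
def shot(name,f,crop=None,s=1):
    c=optics.camera(name); p=c["pixels"]
    np.savez(f"pics/{f}.npz",K=c["intrinsics"],o=c["origin"],r=c["rotation"],p=p)
    if crop: x0,y0,x1,y1=crop; p=p[y0:y1,x0:x1]
    p=cv2.resize(p,None,fx=s,fy=s,interpolation=cv2.INTER_CUBIC)
    cv2.imwrite(f"pics/{f}.png",p[:,:,::-1]); return c
def ray(c,u,v):
    d=np.array(c["r"])@np.linalg.inv(c["K"])@[u,v,1]; return np.array(c["o"]),d/np.linalg.norm(d)
def atz(c,u,v,z):
    o,d=ray(c,u,v); return o+d*(z-o[2])/d[2]
def tri(cs,uvs):
    A=np.zeros((3,3));b=np.zeros(3)
    for c,(u,v) in zip(cs,uvs):
        o,d=ray(c,u,v);P=np.eye(3)-np.outer(d,d);A+=P;b+=P@o
    x=np.linalg.solve(A,b); return x
def proj(c,X):
    q=np.array(c["K"])@np.array(c["r"]).T@(np.array(X)-c["o"]); return q[:2]/q[2]
def load(f): 
    z=np.load(f"pics/{f}.npz"); return {k:z[k] for k in z}
E
python3 - <<'E'
from h import *
for n in("scene","top"):
    c=shot(n,n+"0",s=1.25); print(n,c["origin"],c["rotation"])
o=telemetry.get_obs();print(o)
E
```

```text
scene [1.02259305 0.48165135 1.24197251] [-2.57300848  0.00730691  2.2620408 ]
top [0.41773366 0.02169264 1.4182002 ] [-3.08469877 -0.00909444 -1.57611296]
{'time_s': 0.1, 'qpos': array([ 1.25039105e+00,  3.00400831e-01,  1.52151722e+00,  4.92399590e-06,
        1.32071909e+00, -6.66067659e-02]), 'joint_vel': array([-0.00051886, -0.00248623, -0.00242879,  0.00037897,  0.00194376,
        0.00050101]), 'tau': array([ 5.89793326e-04, -5.32646012e+01, -3.53285801e+01,  7.09031546e-02,
        2.35365290e-02, -6.28556654e-05]), 'ee_pos': array([0.13802478, 0.53215125, 0.20495189]), 'eef_rot': array([-3.14055079e+00, -7.42779077e-05,  2.88779288e+00]), 'force': array([ 0.26097315,  0.2531385 , -0.74850255]), 'moment': array([-0.04486454, -0.02285378, -0.01195211]), 'grip_force': 0.0, 'grip_width': 0.09417385948233216}
```

View pics/scene0.png

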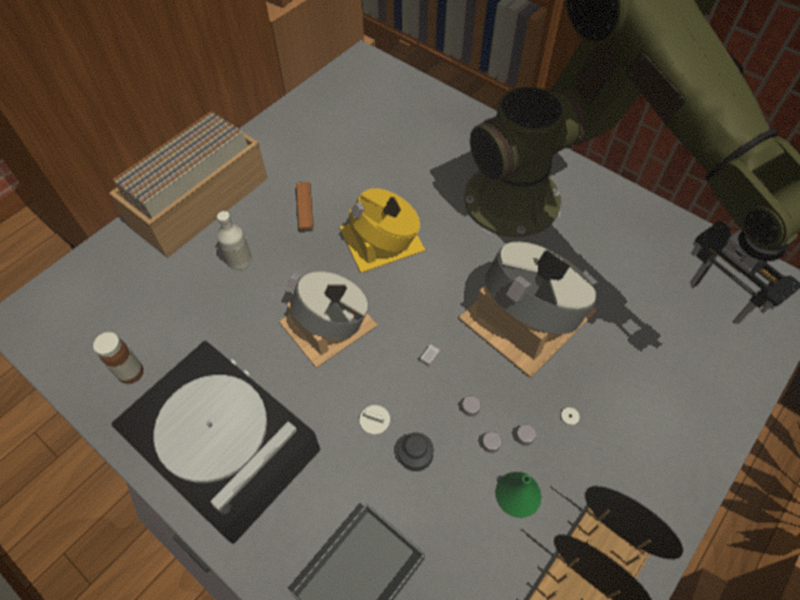

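View pics/top0.png

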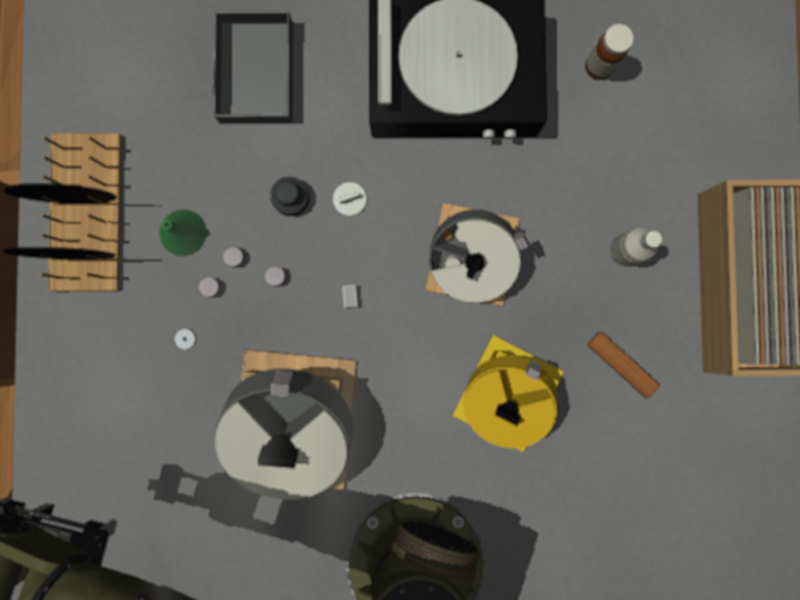

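Scene view: the small grey caddy is at about (330,310), with its tab at its far left (293,285). Three pucks lie near (471,405), (491,441) and (525,434). In the top view the caddy is at (478,258), its tab at (530,243) and its opening on the left. The rightmost puck is at (275,276) in the top view.

```bash
sed -i 's/r=c\["rotation"\]/r=R.from_euler("xyz",c["rotation"]).as_matrix()/' h.py
python3 - <<'E'
from h import *
cs={}
for n in("scene","top"):
    z=dict(np.load(f"pics/{n}0.npz")); z["r"]=R.from_euler("xyz",z["r"]).as_matrix() if z["r"].shape==(3,) else z["r"]
    np.savez(f"pics/{n}0.npz",**z); cs[n]=z
t=cs["top"];s=cs["scene"]
a=cv2.resize(t["p"][155:255,335:445],None,fx=5,fy=5,interpolation=cv2.INTER_CUBIC)
b=cv2.resize(s["p"][205:300,215:315],None,fx=5,fy=5,interpolation=cv2.INTER_CUBIC)
h=max(a.shape[0],b.shape[0]);
cv2.imwrite("pics/capA.png",a[:,:,::-1]);cv2.imwrite("pics/capB.png",b[:,:,::-1])
for n,u in(("puck",(275,276)),("p2",(233,257)),("p3",(208,287)),("guard",(350,296)),("weight",(290,195)),("lifter",(350,199)),("cad",(478,255)),("yellow",(510,400)),("big",(285,430))):
    print(n,atz(t,u[0]/1.25,u[1]/1.25,.024 if n[0]=='p' else .02).round(3))
print(atz(s,471/1.25,405/1.25,.024))
E
```

```text
puck [0.533 0.258 0.024]
p2 [0.569 0.337 0.024]
p3 [0.513 0.383 0.024]
guard [0.496 0.119 0.02 ]
weight [0.686 0.232 0.02 ]
lifter [0.678 0.119 0.02 ]
cad [ 0.571 -0.121  0.02 ]
yellow [ 0.301 -0.177  0.02 ]
big [0.248 0.239 0.02 ]
[0.53844163 0.2619998  0.024     ]
```

View pics/capA.png

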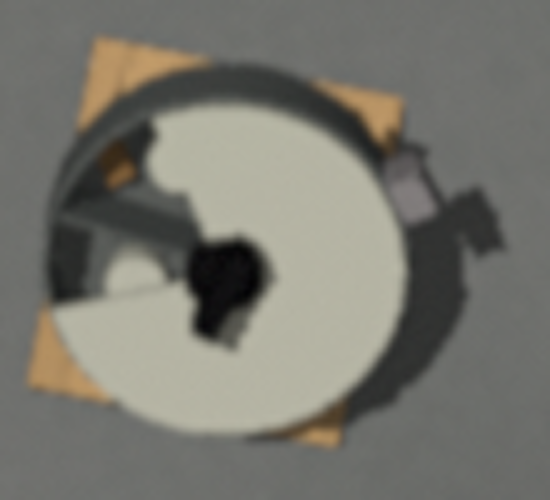

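View pics/capB.png

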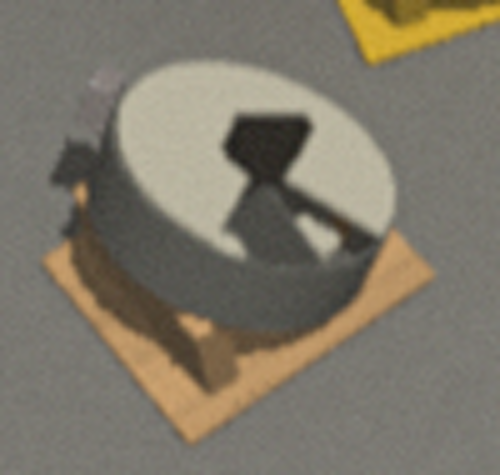

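Crop A (top): lid rim runs through (53,303), (215,436), (405,275), (225,103). The opening edges end at about (155,117) and (53,303), and the tab is at about (411,190). Crop B (scene): rim through (120,130), (215,62), (395,190), with the tab top at about (103,80).

```bash
cat > fit.py <<'E'
from h import *
from scipy.optimize import least_squares
t=load("top0");s=load("scene0")
A=lambda L:[(335+(u-2)/5,155+(v-2)/5) for u,v in L]; B=lambda L:[(215+(u-2)/5,205+(v-2)/5) for u,v in L]
rt=A([(53,303),(112,400),(160,426),(215,436),(275,430),(320,410),(375,360),(405,275),(310,120),(225,103)])
rs=B([(120,130),(150,80),(215,62),(300,90),(370,140),(395,190),(160,200),(200,235)])
def frame(p):
    yaw=p[3]; x=np.array([np.cos(yaw),np.sin(yaw),0]); z=np.array([0,0,1.])*np.cos(np.pi/6)-x*.5
    X=x*np.cos(np.pi/6)+np.array([0,0,.5]); return X,np.cross(z,X),z   # X uphill on the lid
def lidpt(p,a,r,h=0):
    X,Y,z=frame(p); return np.array(p[:3])+r*(np.cos(a)*X+np.sin(a)*Y)+h*z
def res(p):
    X,Y,z=frame(p);e=[]
    for c,L in((t,rt),(s,rs)):
        for u,v in L:
            o,d=ray(c,u,v); q=o+d*((p[:3]-o)@z)/(d@z); e.append((np.linalg.norm(q-p[:3])-.079)*1e3)
    for c,uv in((t,A([(411,190)])[0]),(s,B([(103,80)])[0])): e+=list((proj(c,lidpt(p,p[4],.09,.010))-uv))
    return np.array(e)
if __name__=="__main__":
    r=least_squares(res,[.57,-.12,.1,0,-1],loss="soft_l1");p=r.x;print(p.round(4),res(p).round(1))
    np.save("p.npy",p);X,Y,z=frame(p)
    for n,c,L in(("t",t,A([(155,117),(53,303),(240,270),(192,330),(120,290)])),("s",s,B([(380,240),(340,200)]))):
        for u,v in L:
            o,d=ray(c,u,v); q=o+d*((p[:3]-o)@z)/(d@z)-p[:3]; print(n,np.arctan2(q@Y,q@X).round(3),np.linalg.norm(q).round(4))
    for n,uv in(("scene base corners",0),):
        for c,L in((t,A([(95,38),(402,98),(340,445),(28,385)])),(s,B([(45,262),(192,440),(435,268)]))):
            print([atz(c,u,v,.012).round(3).tolist() for u,v in L])
    for a in (np.pi/2,): pass
E
python3 fit.py
```

```text
[ 0.5504 -0.1067  0.0923 -0.2221 -0.8329] [-1.3  0.9  1.1  0.5  0.5 -0.3 -0.4  0.7  3.6  2.7 -0.7 -1.8  1.9 -2.8
  0.1  0.4 -2.5  0.9 -1.   0.7  1.2  0.9]
t 0.609 0.081
t 1.977 0.0777
t -0.931 0.0077
t 2.876 0.03
t 1.951 0.0468
s 1.974 0.0793
s 2.181 0.0486
[[0.672, -0.055, 0.012], [0.643, -0.2, 0.012], [0.479, -0.168, 0.012], [0.508, -0.022, 0.012]]
[[0.645, -0.195, 0.012], [0.673, -0.053, 0.012], [0.508, -0.022, 0.012]]
```

```bash
cat > nav.py <<'E'
from fit import *
def go(pos,Rm,frm=None):
    o=telemetry.get_obs()
    P,Q=frm if frm else (o["ee_pos"],R.from_euler("xyz",o["eef_rot"]).as_matrix())
    tr=(Q.T@(pos-P))*1e3; w=R.from_matrix(Q.T@Rm).as_rotvec()
    print("t_mm",tr.round(1),"rv",w.round(4),"| min rows",np.linalg.norm(tr)/40,np.linalg.norm(w)/.12)
    return pos,Rm
def toolR(p,a):
    X,Y,z=frame(p); y=np.cos(a)*X+np.sin(a)*Y; return np.column_stack([np.cross(y,-z),y,-z])
E
python3 - <<'E'
from nav import *
f=lambda q:res(np.array([q[0],q[1],q[2],-.2,q[3]]))
q=least_squares(f,[.55,-.107,.092,-.83],loss="soft_l1").x
p=np.array([q[0],q[1],q[2],-.2,q[3]]);np.save("p.npy",p);print(p.round(4),f(q).round(1))
X,Y,z=frame(p)
for u,v in A([(155,117),(53,303)]):
    o,d=ray(t,u,v); w=o+d*((p[:3]-o)@z)/(d@z)-p[:3]; print(np.arctan2(w@Y,w@X))
o=telemetry.get_obs(); Q=R.from_euler("xyz",o["eef_rot"]).as_matrix()
a=go(o["ee_pos"]+[0,0,.125],Q)
tgt=p[:3]+z*.14
a=go(np.array([tgt[0],tgt[1],.33]),Q,a)
a=go(a[0],toolR(p,1.293),a)
a=go(tgt,a[1],a)
E
```

```text
[ 0.5504 -0.1069  0.0921 -0.2    -0.8538] [-1.2  0.8  1.   0.5  0.5 -0.2 -0.3  0.5  3.5  2.8 -0.9 -1.5  2.8 -2.1
  0.2  0.2 -2.4  1.5 -0.8  0.7  1.1  1. ]
0.5905051815020068
1.9513407905529758
t_mm [ 0.00e+00 -1.00e-01 -1.25e+02] rv [0. 0. 0.] | min rows 3.125000000000001 0.0
t_mm [-4.897e+02 -5.188e+02  5.000e-01] rv [0. 0. 0.] | min rows 17.835790059550217 0.0
t_mm [0. 0. 0.] rv [-0.0876 -0.5174  0.2191] | min rows 0.0 4.739286189608152
t_mm [ 56.1 -16.  101. ] rv [0. 0. 0.] | min rows 2.9159427293178646 0.0
```

carry_out(
  plan=[
    [[0, 0, -25, 0, 0, 0, 94], [0, 0, -25, 0, 0, 0, 94], [0, 0, -25, 0, 0, 0, 94], [0, 0, -25, 0, 0, 0, 94], [0, 0, -25, 0, 0, 0, 94], [-24.5, -26, 0, 0, 0, 0, 94], [-24.5, -26, 0, 0, 0, 0, 94], [-24.5, -26, 0, 0, 0, 0, 94], [-24.5, -26, 0, 0, 0, 0, 94], [-24.5, -26, 0, 0, 0, 0, 94], [-24.5, -26, 0, 0, 0, 0, 94], [-24.5, -26, 0, 0, 0, 0, 94], [-24.5, -26, 0, 0, 0, 0, 94], [-24.5, -26, 0, 0, 0, 0, 94], [-24.5, -26, 0, 0, 0, 0, 94], [-24.5, -26, 0, 0, 0, 0, 94], [-24.5, -26, 0, 0, 0, 0, 94], [-24.5, -26, 0, 0, 0, 0, 94], [-24.5, -26, 0, 0, 0, 0, 94], [-24.5, -26, 0, 0, 0, 0, 94]],
  ],
)

```text
time_s: 1.77
ee_pos: [0.3962, 0.0608, 0.3304]
eef_rot: [3.142, 0.0, 2.888]
force: [0.6, 1.0, 0.4]
grip_width: 0.0941
grip_force: 0.0
```

carry_out(
  plan=[
    [[-24.5, -26, 0, 0, 0, 0, 94], [-24.5, -26, 0, 0, 0, 0, 94], [-24.5, -26, 0, 0, 0, 0, 94], [-24.5, -26, 0, 0, 0, 0, 94], [-24.5, -26, 0, 0, 0, 0, 94], [0, 0, 0, -0.0146, -0.0862, 0.0365, 94], [0, 0, 0, -0.0146, -0.0862, 0.0365, 94], [0, 0, 0, -0.0146, -0.0862, 0.0365, 94], [0, 0, 0, -0.0146, -0.0862, 0.0365, 94], [0, 0, 0, -0.0146, -0.0862, 0.0365, 94], [0, 0, 0, -0.0146, -0.0862, 0.0365, 94], [0, 0, 0, 0, 0, 0, 94], [0, 0, 0, 0, 0, 0, 94]],
  ],
)

```text
time_s: 2.85
ee_pos: [0.4813, -0.0938, 0.3306]
eef_rot: [2.985, 0.5, 2.625]
force: [-0.5, 0.1, 0.4]
grip_width: 0.0938
grip_force: 0.0
```

```bash
python3 - <<'E'
from nav import *
p=np.load("p.npy");X,Y,z=frame(p)
o=telemetry.get_obs();print(o["time_s"],o["ee_pos"],o["qpos"].round(3))
go(p[:3]+z*.14,toolR(p,1.271))
E
```

```text
2.85 [ 0.48130207 -0.09382728  0.33057096] [-0.294 -0.214  1.852  0.057  0.985 -1.407]
t_mm [ 56.2 -15.2 101.8] rv [ 0.0005 -0.002   0.0226] | min rows 2.930310534379842 0.18934972605191375
```

carry_out(
  plan=[
    [[14, -3.8, 25.5, 0, 0, 0.0056, 94], [14, -3.8, 25.5, 0, 0, 0.0056, 94], [14, -3.8, 25.5, 0, 0, 0.0056, 94], [14, -3.8, 25.5, 0, 0, 0.0056, 94], [0, 0, 0, 0, 0, 0, 94], [0, 0, 0, 0, 0, 0, 94]],
  ],
)

```text
time_s: 3.35
ee_pos: [0.4831, -0.0929, 0.2129]
eef_rot: [2.973, 0.494, 2.6]
force: [0.0, -0.3, 1.3]
grip_width: 0.0938
grip_force: 0.0
```

```bash
python3 - <<'E'
from nav import *
p=np.load("p.npy");X,Y,z=frame(p)
c=shot("wrist","w1");print(c["origin"],c["rotation"])
go(p[:3]+z*.14,toolR(p,1.271))
c=load("w1")
print("knob top",proj(c,p[:3]+.028*z))
for a in(.571,1.969): print(a,proj(c,lidpt(p,a,.079)),proj(c,lidpt(p,a,.018)))
print("tab",proj(c,lidpt(p,p[4],.09,.01)))
E
```

```text
[ 0.33617998 -0.04024345  0.32896993] [ 2.36303788 -0.14831273  1.10874401]
t_mm [ 1.9 -0.9 -0. ] rv [ 0.0008 -0.0011  0.    ] | min rows 0.05417817759285544 0.011063905794078167
knob top [316.51652444 231.54709828]
0.571 [385.43606808 279.21776822] [332.69782218 236.09801783]
1.969 [391.63220958 161.56001612] [333.03736801 209.33471264]
tab [262.04601967 311.12020158]
```

View pics/w1.png

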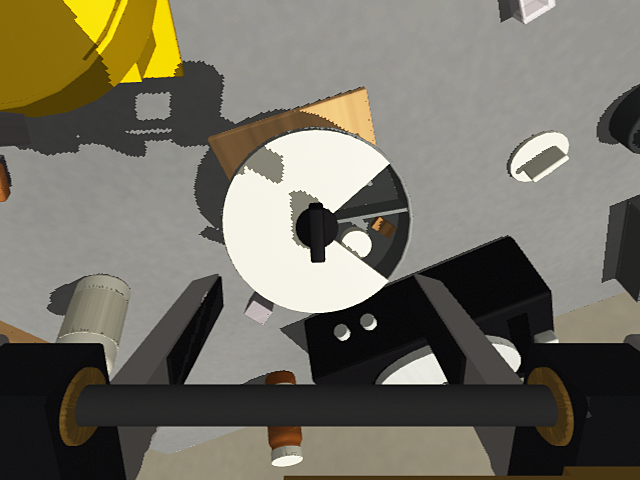

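Wrist view: the bar knob centre is at (317,233) against a predicted (316.5,231.5), and it is upright between the fingers. The opening edges end at (387,281) and (389,162), as predicted. The tab is at (259,309).

carry_out(
  plan=[
    [[0.4, -0.2, 22, 0, 0, 0, 60], [0.4, -0.2, 22, 0, 0, 0, 60], [0.4, -0.2, 22, 0, 0, 0, 60], [0.4, -0.2, 22, 0, 0, 0, 60], [0, 0, 22, 0, 0, 0, 60], [0, 0, 12, 0, 0, 0, 60], [0, 0, 10.5, 0, 0, 0, 60], [0, 0, 0, 0, 0, 0, 60], [0, 0, 0, 0, 0, 0, 8], [0, 0, 0, 0, 0, 0, 8], [0, 0, 0, 0, 0, 0, 8], [0, 0, 0, 0, 0, 0, 8], [0, 0, 0, 0, 0, 0, 8], [0, 0, 0, 0, 0, 0, 8]],
  ],
  squeeze=30,
)

```text
time_s: 4.57
ee_pos: [0.5463, -0.1059, 0.0979]
eef_rot: [2.971, 0.498, 2.598]
force: [-0.4, -0.4, 0.0]
grip_width: 0.0233
grip_force: 0.0
```

```bash
python3 - <<'E'
from nav import *
p=np.load("p.npy");X,Y,z=frame(p)
go(p[:3]+z*.007,toolR(p,1.271)); o=telemetry.get_obs();print(o["qpos"].round(3),o["force"],o["moment"],o["grip_width"],o["grip_force"])
E
```

```text
t_mm [-0.8  0.   0.1] rv [ 0.001   0.0002 -0.0008] | min rows 0.01980091213056919 0.010668888990989056
[-0.276  0.21   2.012  0.101  0.398 -1.429] [-0.41761895 -0.41210173  0.02932262] [-0.01447967  0.18700259  0.02526082] 0.02330858099498214 0.0
```

carry_out(
  plan=[
    [[0, 0, 0, 0, 0, 0, 4], [0, 0, 0, 0, 0, 0, 4], [0, 0, 0, 0, 0, 0, 4], [0, 0, 0, 0, 0, 0, 4], [0, 0, 0, 0, 0, 0, 4]],
  ],
)

```text
time_s: 4.98
ee_pos: [0.5467, -0.105, 0.0978]
eef_rot: [2.97, 0.498, 2.598]
force: [5.4, 10.5, 0.8]
grip_width: 0.0117
grip_force: 29.9
```

carry_out(
  plan=[
    [[0, 1, 0, 0, 0, 0, 4], [0, 0, 0, 0, 0, 0.06, 4], [0, 0, 0, 0, 0, 0.085, 4], [0, 0, 0, 0, 0, 0.085, 4], [0, 0, 0, 0, 0, 0.085, 4], [0, 0, 0, 0, 0, 0.085, 4], [0, 0, 0, 0, 0, 0.085, 4], [0, 0, 0, 0, 0, 0.085, 4], [0, 0, 0, 0, 0, 0.085, 4], [0, 0, 0, 0, 0, 0.085, 4], [0, 0, 0, 0, 0, 0.085, 4], [0, 0, 0, 0, 0, 0.085, 4], [0, 0, 0, 0, 0, 0.085, 4], [0, 0, 0, 0, 0, 0.085, 4]],
  ],
)

```text
time_s: 6.15
ee_pos: [0.5494, -0.1034, 0.0993]
eef_rot: [2.619, 0.091, 1.534]
force: [30.3, 21.9, -6.2]
grip_width: 0.012
grip_force: 30.0
```

carry_out(
  plan=[
    [[0, 0, 0, 0, 0, 0.085, 4], [0, 0, 0, 0, 0, 0.085, 4], [0, 0, 0, 0, 0, 0.085, 4], [0, 0, 0, 0, 0, 0.085, 4], [0, 0, 0, 0, 0, 0.085, 4], [0, 0, 0, 0, 0, 0.085, 4], [0, 0, 0, 0, 0, 0.085, 4], [0, 0, 0, 0, 0, 0.085, 4], [0, 0, 0, 0, 0, 0.085, 4], [0, 0, 0, 0, 0, 0.085, 4], [0, 0, 0, 0, 0, 0.085, 4], [0, 0, 0, 0, 0, 0.085, 4], [0, 0, 0, 0, 0, 0.025, 4], [0, 0, 0, 0, 0, 0, 4], [0, 0, 0, 0, 0, 0, 4]],
  ],
)

```text
time_s: 7.4
ee_pos: [0.5509, -0.1055, 0.1008]
eef_rot: [2.772, -0.395, 0.591]
force: [34.6, 2.2, -7.4]
grip_width: 0.0118
grip_force: 30.0
```

```bash
python3 - <<'E'
from nav import *
p=np.load("p.npy");X,Y,z=frame(p)
go(p[:3]+z*.007,toolR(p,p[4])); o=telemetry.get_obs();print(o["qpos"].round(3),o["force"],o["moment"],o["grip_width"])
E
```

```text
t_mm [-4.4 -1.8  0.4] rv [ 0.0065 -0.0087 -0.0013] | min rows 0.1193143027921008 0.09100738333424925
[-0.273  0.211  2.006  0.099  0.393  0.701] [34.61759455  2.16408192 -7.3745245 ] [ 0.67934733 -4.25893553  0.86349267] 0.011807721847571888
```

carry_out(
  plan=[
    [[1, 0.5, 1, 0, 0, 0, 4], [1, 0.5, 1, 0, 0, 0, 4], [0, 0, 0, 0, 0, 0, 4]],
  ],
)

```text
time_s: 7.65
ee_pos: [0.5516, -0.1054, 0.1002]
eef_rot: [2.775, -0.392, 0.59]
force: [-10.1, 4.3, 26.8]
grip_width: 0.0121
grip_force: 30.0
```

```bash
python3 - <<'E'
from nav import *
p=np.load("p.npy")
go(p[:3]+frame(p)[2]*.007,toolR(p,p[4])); o=telemetry.get_obs();Q=R.from_euler("xyz",o["eef_rot"]).as_matrix();print(Q.T@o["force"],Q.T@o["moment"])
E
```

```text
t_mm [-4.7 -1.9 -0.5] rv [ 0.0037 -0.0052 -0.0009] | min rows 0.12801189065191176 0.05393485598463426
[  4.69247307   1.08078513 -28.51652372] [0.06221196 0.53969274 0.01514084]
```

carry_out(
  plan=[
    [[0, 0, -1, 0, 0, 0, 4], [0, 0, 0, 0, 0, 0, 30], [0, 0, 0, 0, 0, 0, 50], [0, 0, 0, 0, 0, 0, 60], [0, 0, 0, 0, 0, 0, 60], [0, 0, -15, 0, 0, 0, 60], [0, 0, -35, 0, 0, 0, 60], [0, 0, -35, 0, 0, 0, 60], [0, 0, -35, 0, 0, 0, 60], [0, 0, -30, 0, 0, 0, 60], [0, 0, 0, 0, 0, 0, 60]],
  ],
)

```text
time_s: 8.57
ee_pos: [0.4754, -0.0901, 0.233]
eef_rot: [2.774, -0.392, 0.59]
force: [0.8, -0.3, -0.1]
grip_width: 0.06
grip_force: 0.0
```

```bash
python3 - <<'E'
from nav import *
p=np.load("p.npy");X,Y,z=frame(p)
shot("wrist","w2",(160,80,480,320),2.5)
c=load("w2");m=lambda q:((q-[160,80])*2.5).round()
print("knob top",m(proj(c,p[:3]+.028*z)),"c",m(proj(c,p[:3])))
for a in(p[4]-.698,p[4]+.698): print(a,m(proj(c,lidpt(p,a,.079))),m(proj(c,lidpt(p,a,.018))))
print("tab",m(proj(c,lidpt(p,p[4],.09,.01))))
go(p[:3]+z*.14,toolR(p,p[4]))
E
```

```text
knob top [381. 376.] c [381. 356.]
-1.551809713897415 [544. 488.] [420. 387.]
-0.15580971389741516 [556. 213.] [420. 324.]
tab [639. 362.]
t_mm [-3.3 -0.8 18. ] rv [ 0.0028 -0.004  -0.0008] | min rows 0.4572006104709552 0.040883842356756045
```

View pics/w2.png

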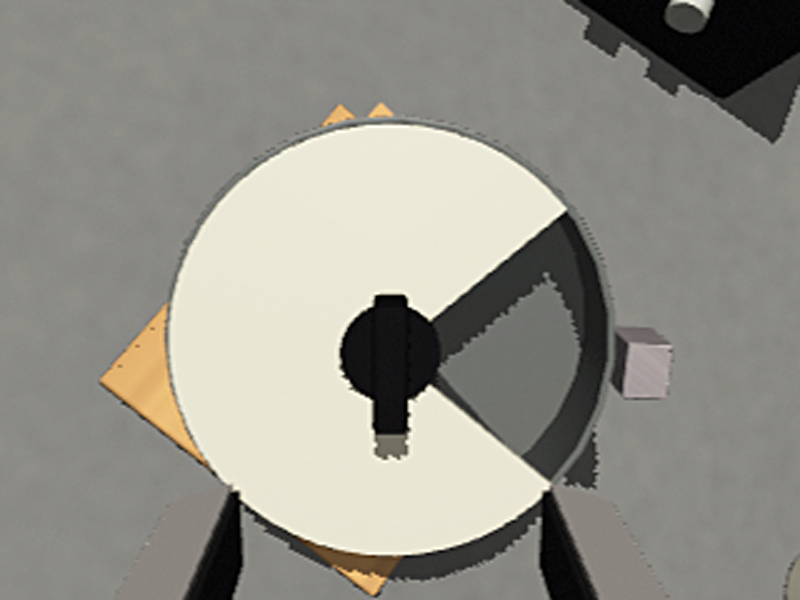

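Wrist crop: the opening faces the tab. Edge ends are at (567,210) and (550,487), the tab's top face is centred at (645,370), and the bar knob is at x = 391. Lid rim: left (170,335), top (390,123), bottom (388,554).

```bash
python3 - <<'E'
from nav import *
p0=np.load("p.npy");c=load("w2");u=lambda x,y:np.array([160+x/2.5,80+y/2.5])
rim=[u(170,335),u(390,123),u(388,554),u(205,463-3),u(480,147),u(455,546),u(232,195)]
def f(q):
    p=np.array([*q[:3],q[3],0]);X,Y,z=frame(p);e=[]
    for r in rim:
        o,d=ray(c,*r);w=o+d*((p[:3]-o)@z)/(d@z)-p[:3];e.append((np.linalg.norm(w)-.079)*1e3)
    e+=list(proj(c,lidpt(p,q[4]-.698,.079))-u(550,487));e+=list(proj(c,lidpt(p,q[4]+.698,.079))-u(567,210))
    e+=list(proj(c,lidpt(p,q[5],.09,.01))-u(645,370)); e+=[(q[3]+.2)/.01]
    return e
s=least_squares(f,[*p0[:3],-.2,p0[4],p0[4]]);q=s.x;print(q.round(4),np.round(f(q),1))
print("cap",q[4]-q[5], "shift",(q[:3]-p0[:3])*1e3)
p=np.array([*q[:3],q[3],0]);X,Y,z=frame(p);
for h,n in((0,"face"),):
  for v in(u(567,210),u(550,487),u(440,318),u(440,378)):
    o,d=ray(c,*v);w=o+d*((p[:3]-o)@z)/(d@z)-p[:3];print(np.arctan2(w@Y,w@X),np.linalg.norm(w))
print(2.5*(proj(c,p[:3]+.028*z)-[160,80]))
np.save("q.npy",q)
E
```

```text
[ 0.5525 -0.1092  0.0928 -0.2001 -0.862  -0.8954] [-0.2  0.9 -0.4  0.6 -0.7  0.4 -1.   0.2 -0.2 -0.5  0.7  0.4  0.1 -0. ]
cap 0.033359218796267465 shift [ 2.09697017 -2.25768158  0.63592998]
-0.16101021390307818 0.07966587279331994
-1.5637838507651343 0.07896494897168851
-0.22643257457518134 0.0221063370407446
-1.3198139748584234 0.020350647911375384
[390.0784954  373.48939806]
```

```bash
cat >> nav.py <<'E'
def downR(yw):
    y=np.array([np.cos(yw),np.sin(yw),0]);z=np.array([0,0,-1.]);return np.column_stack([np.cross(y,z),y,z])
E
python3 - <<'E'
from nav import *
o=telemetry.get_obs(); Q=R.from_euler("xyz",o["eef_rot"]).as_matrix()
a=go(np.array([.536,.26,.28]),Q)
a=go(a[0],downR(.6),a)
a=go(np.array([.536,.26,.16]),a[1],a)
E
```

```text
t_mm [ 245.2 -257.5  -47.9] rv [0. 0. 0.] | min rows 8.970452700305545 0.0
t_mm [0. 0. 0.] rv [ 0.5922 -0.0168 -1.612 ] | min rows 0.0 14.311918224653157
t_mm [  0.   0. 120.] rv [0. 0. 0.] | min rows 3.000000000000001 0.0
```

carry_out(
  plan=[
    [[20.4, -21.5, -4, 0, 0, 0, 60], [20.4, -21.5, -4, 0, 0, 0, 60], [20.4, -21.5, -4, 0, 0, 0, 60], [20.4, -21.5, -4, 0, 0, 0, 60], [20.4, -21.5, -4, 0, 0, 0, 60], [20.4, -21.5, -4, 0, 0, 0, 60], [20.4, -21.5, -4, 0, 0, 0, 60], [20.4, -21.5, -4, 0, 0, 0, 60], [20.4, -21.5, -4, 0, 0, 0, 60], [20.4, -21.5, -4, 0, 0, 0, 60], [20.4, -21.5, -4, 0, 0, 0, 60], [20.4, -21.5, -4, 0, 0, 0, 60], [0, 0, 0, 0, 0, 0, 60]],
  ],
)

```text
time_s: 9.7
ee_pos: [0.5359, 0.2643, 0.2754]
eef_rot: [2.781, -0.385, 0.591]
force: [-0.4, -2.4, -0.4]
grip_width: 0.06
grip_force: 0.0
```

carry_out(
  plan=[
    [[0, 0, 0, 0.037, -0.001, -0.1008, 60], [0, 0, 0, 0.037, -0.001, -0.1008, 60], [0, 0, 0, 0.037, -0.001, -0.1008, 60], [0, 0, 0, 0.037, -0.001, -0.1008, 60], [0, 0, 0, 0.037, -0.001, -0.1008, 60], [0, 0, 0, 0.037, -0.001, -0.1008, 60], [0, 0, 0, 0.037, -0.001, -0.1008, 60], [0, 0, 0, 0.037, -0.001, -0.1008, 60], [0, 0, 0, 0.037, -0.001, -0.1008, 60], [0, 0, 0, 0.037, -0.001, -0.1008, 60], [0, 0, 0, 0.037, -0.001, -0.1008, 60], [0, 0, 0, 0.037, -0.001, -0.1008, 60], [0, 0, 0, 0.037, -0.001, -0.1008, 60], [0, 0, 0, 0.037, -0.001, -0.1008, 60], [0, 0, 0, 0.037, -0.001, -0.1008, 60], [0, 0, 0, 0.037, -0.001, -0.1008, 60], [0, 0, 40, 0, 0, 0, 60], [0, 0, 40, 0, 0, 0, 60], [0, 0, 40, 0, 0, 0, 60], [0, 0, 0, 0, 0, 0, 60]],
  ],
)

```text
time_s: 11.37
ee_pos: [0.5317, 0.2588, 0.1479]
eef_rot: [-3.126, -0.007, 2.171]
force: [-0.7, -0.1, -1.3]
grip_width: 0.0601
grip_force: 0.0
```

```bash
python3 - <<'E'
from nav import *
shot("wrist","w3")
c=load("w3");print("puck top",proj(c,[.536,.26,.024]),"R edge",proj(c,[.536,.241,.024]))
o=telemetry.get_obs();print(o["qpos"].round(2))
go(np.array([.536,.26,.005]),downR(.6))
E
```

```text
puck top [323.67750956 229.01686422] R edge [310.43362585 247.53538536]
[ 0.39  0.45  1.44  0.    1.26 -0.21]
t_mm [ -2.    4.1 147.9] rv [-0.011  -0.0058  0.0007] | min rows 3.699042002713464 0.10391582503990408
```

View pics/w3.png

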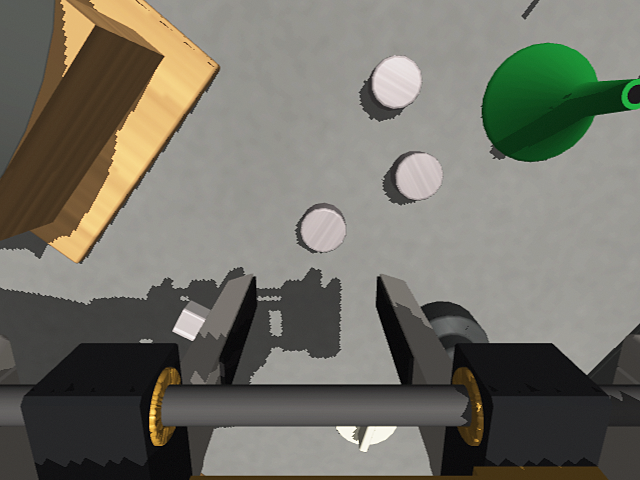

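Wrist view: the puck top is at (324,230), predicted (323.7,229). It is centred between the fingers, with the other pucks clear.

carry_out(
  plan=[
    [[-0.7, 1.4, 30, -0.0037, -0.002, 0, 60], [-0.7, 1.4, 30, -0.0037, -0.002, 0, 60], [-0.7, 1.4, 30, -0.0037, -0.002, 0, 60], [0, 0, 30, 0, 0, 0, 60], [0, 0, 14, 0, 0, 0, 60], [0, 0, 8, 0, 0, 0, 60], [0, 0, 0, 0, 0, 0, 34], [0, 0, 0, 0, 0, 0, 34], [0, 0, 0, 0, 0, 0, 34], [0, 0, 0, 0, 0, 0, 34], [0, 0, 0, 0, 0, 0, 34], [0, 0, 0, 0, 0, 0, 34], [0, 0, 0, 0, 0, 0, 34]],
  ],
  squeeze=30,
)

```text
time_s: 12.5
ee_pos: [0.5408, 0.2618, 0.017]
eef_rot: [3.131, 0.003, 2.172]
force: [-1.4, -0.2, 7.0]
grip_width: 0.0366
grip_force: 30.0
```

```bash
python3 - <<'E'
from nav import *
shot("wrist","w4",(120,100,520,400),2)
o=telemetry.get_obs();print(o["ee_pos"],o["force"],o["moment"],o["qpos"])
E
```

```text
[0.54084965 0.26174646 0.01695327] [-0.80951915 -0.93421761  7.04756311] [-0.28775046  0.3271684   0.00770673] [ 3.89896759e-01  6.16100506e-01  1.53578267e+00 -3.16996031e-04
  9.78550093e-01 -2.10876535e-01]
```

View pics/w4.png

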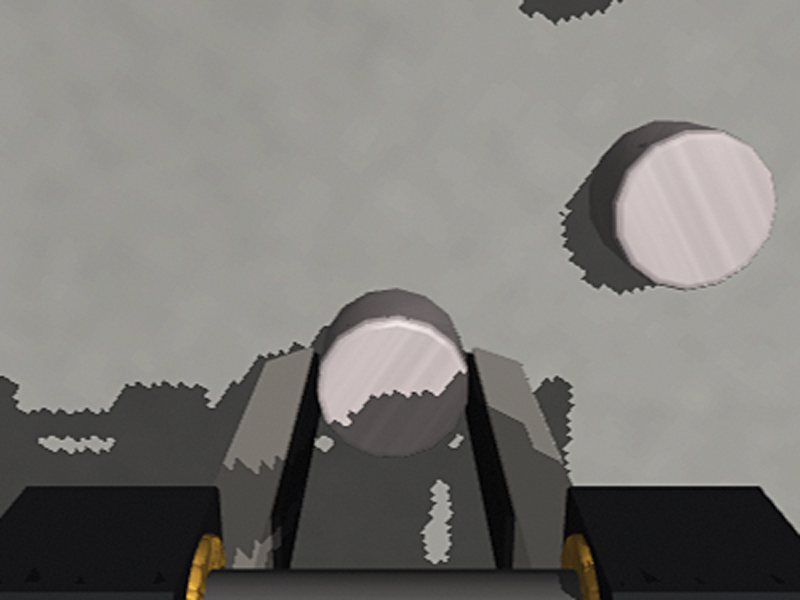

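Wrist crop: the puck sits between the pads, top centred at about (392,385). The tool stopped about 11 mm high and 5 mm outward, so I'll open, correct and regrip.

carry_out(
  plan=[
    [[0, 0, 0, 0, 0, 0, 60], [0, 0, 0, 0, 0, 0, 60], [0, 0, 0, 0, 0, 0, 60], [0, 0, 0, 0, 0, 0, 60], [0, 0, 0, 0, 0, 0, 60]],
  ],
)

```text
time_s: 12.97
ee_pos: [0.54, 0.2615, 0.0153]
eef_rot: [3.133, 0.002, 2.172]
force: [-0.8, -0.1, -0.5]
grip_width: 0.0596
grip_force: 0.0
```

```bash
python3 - <<'E'
from nav import *
from h import *
o=telemetry.get_obs();print(o["ee_pos"],o["force"],o["qpos"].round(3))
c=optics.camera("wrist");p=c["pixels"]
cc=dict(K=c["intrinsics"],o=c["origin"],r=R.from_euler("xyz",c["rotation"]).as_matrix())
# puck in w4 crop: top face spans x 318-467, y 316-457
w=load("w4")
print("puck w4",atz(w,120+392/2,100+387/2,.024), "neighbor",atz(w,120+695/2,100+209/2,.024))
g=load("w3");print("w3 puck",atz(g,324,230,.024),atz(g,418,177,.024))
for n in("top","scene"):
    pass
go(np.array([.536,.26,.005]),downR(.6))
E
```

```text
[0.5400408  0.26145178 0.01531164] [-0.75229718 -0.05539295 -0.52116956] [ 0.39   0.618  1.537 -0.     0.978 -0.211]
puck w4 [0.54027402 0.26247828 0.024     ] neighbor [0.57206378 0.33662496 0.024     ]
w3 puck [0.53668007 0.25947444 0.024     ] [0.57234866 0.33565667 0.024     ]
t_mm [ 1.1 -4.2 10.2] rv [0.0085 0.002  0.001 ] | min rows 0.2780605360012952 0.07301821888078695
```

carry_out(
  plan=[
    [[0, 0, 4, 0.008, 0, 0, 60], [0, 0, 3, 0, 0, 0, 60], [0, 0, 2, 0, 0, 0, 60], [0, 0, 0, 0, 0, 0, 60], [0, 0, 0, 0, 0, 0, 60]],
  ],
)

```text
time_s: 13.43
ee_pos: [0.54, 0.2614, 0.006]
eef_rot: [3.142, 0.002, 2.172]
force: [0.4, 1.2, -0.4]
grip_width: 0.06
grip_force: 0.0
```

carry_out(
  plan=[
    [[0, 0, 0, 0, 0, 0, 34], [0, 0, 0, 0, 0, 0, 34], [0, 0, 0, 0, 0, 0, 34], [0, 0, 0, 0, 0, 0, 34], [0, 0, 0, 0, 0, 0, 34], [0, 0, 0, 0, 0, 0, 34], [0, 0, 0, 0, 0, 0, 34]],
  ],
  squeeze=40,
)

```text
time_s: 14.02
ee_pos: [0.5401, 0.2615, 0.0064]
eef_rot: [3.141, 0.002, 2.172]
force: [0.5, 0.8, 1.4]
grip_width: 0.0375
grip_force: 40.0
```

```bash
python3 - <<'E'
from nav import *
q=np.load("q.npy");p=np.array([*q[:4],-.875]);X,Y,z=frame(p)
o=telemetry.get_obs();Q=R.from_euler("xyz",o["eef_rot"]).as_matrix()
T=lambda h:lidpt(p,-.875,.053,h)
Rt=toolR(p,-.875+np.pi/2)
print(T(.09),T(-.036))
a=go(o["ee_pos"]+[0,0,.28],Q)
h=T(.09).copy();h[2]=a[0][2]
a=go(h,Q,a);a=go(h,Rt,a);a=go(T(.09),Rt,a);a=go(T(-.036),Rt,a)
E
```

```text
[ 0.52911297 -0.14594776  0.18768337] [ 0.59085621 -0.15846862  0.07856417]
t_mm [-6.0e-01  2.0e-01 -2.8e+02] rv [0. 0. 0.] | min rows 7.000000000000003 0.0
t_mm [-329.8 -239.5    0.5] rv [0. 0. 0.] | min rows 10.189930461701481 0.0
t_mm [0. 0. 0.] rv [-0.3831 -0.3544  0.1031] | min rows 0.0 4.43314406911877
t_mm [ 31.6 -37.9  85.5] rv [0. 0. 0.] | min rows 2.46743937662533 0.0
t_mm [  0.  -0. 126.] rv [0. 0. 0.] | min rows 3.15 0.0
```

carry_out(
  plan=[
    [[0, 0, -10, 0, 0, 0, 34], [0, 0, -30, 0, 0, 0, 34], [0, 0, -30, 0, 0, 0, 34], [0, 0, -30, 0, 0, 0, 34], [0, 0, -30, 0, 0, 0, 34], [0, 0, -30, 0, 0, 0, 34], [0, 0, -30, 0, 0, 0, 34], [0, 0, -30, 0, 0, 0, 34], [0, 0, -30, 0, 0, 0, 34], [0, 0, -30, 0, 0, 0, 34], [-16.5, -12, 0, 0, 0, 0, 34], [-16.5, -12, 0, 0, 0, 0, 34], [-16.5, -12, 0, 0, 0, 0, 34], [-16.5, -12, 0, 0, 0, 0, 34], [-16.5, -12, 0, 0, 0, 0, 34], [-16.5, -12, 0, 0, 0, 0, 34], [-16.5, -12, 0, 0, 0, 0, 34], [-16.5, -12, 0, 0, 0, 0, 34], [-16.5, -12, 0, 0, 0, 0, 34], [-16.5, -12, 0, 0, 0, 0, 34]],
  ],
)

```text
time_s: 15.68
ee_pos: [0.5335, 0.0569, 0.2872]
eef_rot: [3.141, 0.002, 2.172]
force: [-0.3, -0.7, -0.7]
grip_width: 0.0369
grip_force: 40.0
```

carry_out(
  plan=[
    [[-16.5, -12, 0, 0, 0, 0, 34], [-16.5, -12, 0, 0, 0, 0, 34], [-16.5, -12, 0, 0, 0, 0, 34], [-16.5, -12, 0, 0, 0, 0, 34], [-16.5, -12, 0, 0, 0, 0, 34], [-16.5, -12, 0, 0, 0, 0, 34], [-16.5, -12, 0, 0, 0, 0, 34], [-16.5, -12, 0, 0, 0, 0, 34], [-16.5, -12, 0, 0, 0, 0, 34], [-16.5, -12, 0, 0, 0, 0, 34], [0, 0, 0, -0.0638, -0.0591, 0.0172, 34], [0, 0, 0, -0.0638, -0.0591, 0.0172, 34], [0, 0, 0, -0.0638, -0.0591, 0.0172, 34], [0, 0, 0, -0.0638, -0.0591, 0.0172, 34], [0, 0, 0, -0.0638, -0.0591, 0.0172, 34], [0, 0, 0, -0.0638, -0.0591, 0.0172, 34], [0, 0, 0, 0, 0, 0, 34], [0, 0, 0, 0, 0, 0, 34]],
  ],
)

```text
time_s: 17.18
ee_pos: [0.5276, -0.1459, 0.2874]
eef_rot: [2.726, 0.326, 1.998]
force: [-1.0, -1.3, -0.4]
grip_width: 0.037
grip_force: 40.0
```

```bash
python3 - <<'E'
from nav import *
q=np.load("q.npy");p=np.array([*q[:4],-.875])
go(lidpt(p,-.875,.053,.09),toolR(p,-.875+np.pi/2));print(telemetry.get_obs()["grip_width"],telemetry.get_obs()["qpos"].round(2))
E
```

```text
t_mm [ 31.2 -37.   87.2] rv [-0.0016 -0.0009  0.0004] | min rows 2.494079022998863 0.01589725002110671
0.03695097576048792 [-0.38 -0.05  1.81  0.12  0.87 -0.93]
```

carry_out(
  plan=[
    [[6.2, -7.4, 17.4, 0, 0, 0, 34], [6.2, -7.4, 17.4, 0, 0, 0, 34], [6.2, -7.4, 17.4, 0, 0, 0, 34], [6.2, -7.4, 17.4, 0, 0, 0, 34], [6.2, -7.4, 17.4, 0, 0, 0, 34], [0, 0, 0, 0, 0, 0, 34], [0, 0, 0, 0, 0, 0, 34]],
  ],
)

```text
time_s: 17.77
ee_pos: [0.5303, -0.1463, 0.1873]
eef_rot: [2.727, 0.324, 1.998]
force: [-0.4, -0.2, -0.8]
grip_width: 0.0369
grip_force: 40.0
```

```bash
python3 - <<'E'
from nav import *
q=np.load("q.npy");p=np.array([*q[:4],-.875])
go(lidpt(p,-.875,.053,.09),toolR(p,-.875+np.pi/2))
shot("wrist","w5",(120,80,520,380),2)
E
```

```text
t_mm [ 0.7 -0.6 -0.9] rv [-0.0022 -0.0021  0.0005] | min rows 0.03128302761650573 0.026007278904361938
```

View pics/w5.png

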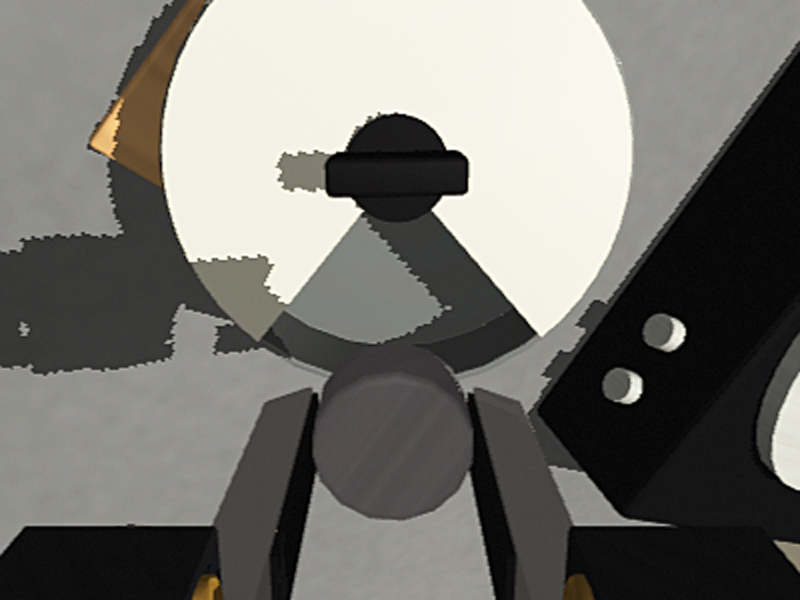

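Wrist view: the puck is held centrally at x = 393. The opening lies ahead with edge ends at (262,340) and (537,335), mid 399, so it is aligned.

carry_out(
  plan=[
    [[0.7, -0.6, 16, 0, 0, 0, 34], [0, 0, 16, 0, 0, 0, 34], [0, 0, 16, 0, 0, 0, 34], [0, 0, 16, 0, 0, 0, 34], [0, 0, 12, 0, 0, 0, 34], [0, 0, 10, 0, 0, 0, 34], [0, 0, 8, 0, 0, 0, 34], [0, 0, 6, 0, 0, 0, 34], [0, 0, 0, 0, 0, 0, 34]],
  ],
)

```text
time_s: 18.57
ee_pos: [0.5785, -0.156, 0.0999]
eef_rot: [2.725, 0.326, 1.997]
force: [0.7, -0.2, -2.3]
grip_width: 0.0367
grip_force: 40.0
```

carry_out(
  plan=[
    [[0, 0, 6, 0, 0, 0, 34], [0, 0, 6, 0, 0, 0, 34], [0, 0, 5, 0, 0, 0, 34], [0, 0, 4, 0, 0, 0, 34], [0, 0, 3, 0, 0, 0, 34], [0, 0, 0, 0, 0, 0, 34], [0, 0, 0, 0, 0, 0, 34]],
  ],
)

```text
time_s: 19.15
ee_pos: [0.5899, -0.1584, 0.0794]
eef_rot: [2.725, 0.326, 1.997]
force: [0.4, -0.2, -1.2]
grip_width: 0.0369
grip_force: 40.0
```

```bash
python3 - <<'E'
from nav import *
q=np.load("q.npy");p=np.array([*q[:4],-.875])
go(lidpt(p,-.875,.053,-.036),toolR(p,-.875+np.pi/2));print(telemetry.get_obs()["grip_width"])
E
```

```text
t_mm [-0.2  0.4  1.2] rv [-0.0006 -0.      0.    ] | min rows 0.0315444025281228 0.004786020282325096
0.03685224088774433
```

Free of contact; release and withdraw along the axis.

carry_out(
  plan=[
    [[0, 0, 0, 0, 0, 0, 44], [0, 0, 0, 0, 0, 0, 44], [0, 0, 0, 0, 0, 0, 44], [0, 0, 0, 0, 0, 0, 44], [0, 0, -6, 0, 0, 0, 44], [0, 0, -12, 0, 0, 0, 44], [0, 0, -18, 0, 0, 0, 44], [0, 0, -25, 0, 0, 0, 44], [0, 0, -25, 0, 0, 0, 44], [0, 0, -25, 0, 0, 0, 44], [0, 0, -25, 0, 0, 0, 44], [0, 0, -25, 0, 0, 0, 44], [-20, 0, -20, 0, 0, 0, 44], [-20, 0, -20, 0, 0, 0, 44], [0, 0, 0, 0, 0, 0, 44], [0, 0, 0, 0, 0, 0, 44]],
  ],
)

```text
time_s: 20.48
ee_pos: [0.507, -0.1734, 0.2678]
eef_rot: [2.723, 0.328, 1.995]
force: [-0.7, 0.8, -0.2]
grip_width: 0.0441
grip_force: 0.0
```

```bash
python3 - <<'E'
from nav import *
shot("wrist","w6",(120,40,520,340),2)
q=np.load("q.npy");c=load("w6");p=np.array([*q[:4],0]);m=lambda v:((v-[120,40])*2).round()
for a in(q[4]-.698,q[4]+.698):print(m(proj(c,lidpt(p,a,.079))))
print("tab",m(proj(c,lidpt(p,q[5],.09,.01))))
E
```

```text
[281. 277.]
[510. 274.]
tab [389. 346.]
```

View pics/w6.png

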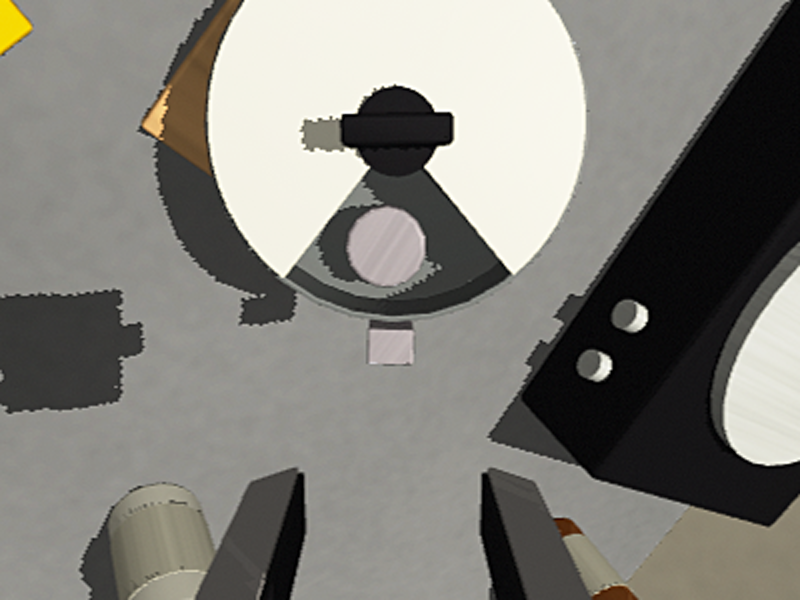

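The puck lies flat in the tabbed compartment at (387,246). The opening (edges 286 and 513) is over the tab at 391, within about 2°, and nothing else has moved.

```bash
python3 -c "
from station import ctrl;print(ctrl.hand_in())"
```

```text
the job is handed in; nothing more can be done
None
```

The job is handed in: the lid's opening stands over the tabbed compartment to within about 2°, the puck lies flat inside it, and I saw nothing else moved, at about 20.5 s.

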